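Register a blank against the fence and the hidden end stop

TASK

Slide the larger beech blank across the bench so that its long edge lies flush along the fence and its end, in under the clear guard, rests against the rubber-faced sprung end stop. Bring it up gently: the soft spring may give a little, but the stop must not be rammed. Keep the blank flat on the bench, and leave all the other loose things where they are.

Things in the scene. Friction and masses are not known exactly. Their poses are not given: they have to be found in the camera images.
- blank: The larger of two loose plain beech blocks, the work: 100 (x) x 140 (y) x 36 mm (z), 0.3 to 0.54 kg, too wide to grip from above. Origin: centre of its underside. It starts flat on the bench on the robot's side of the fence, short of the guard, turned up to 23 degrees from the station's axes. It slides with a steady resistance of a few newtons that differs from run to run.
- station: Boring station fixed to the bench: straight plywood fence, 40 mm high, 30 mm thick. Origin on the bench, on the fence's working face, level with the guard's near edge. x points away from the robot through the fence (face: plane x = 0; work lies at negative x); y runs along the fence the way work goes in. Fence from y = -300 to +290 mm; guard posts (x = 30 to 50 mm) behind it.
- stop_bracket: End stop: steel block 60 x 50 x 45 mm. Origin on the bench, mid-face towards the incoming work (station x = -50, y = +235 mm), axes as the station's. A rod along -y carries a round rubber face 28 mm across, 20 mm above the bench. The rod's setting changes each run and is not reported: the face is 67 to 89 mm out from the origin (station y = +146 to +168 mm), to be found by touch or sight.
- stop_near (a point): Not a part: the nearest place where the rubber face can be, station x = -50, y = +146, 20 mm above the bench; the face is here or up to 22 mm farther along +y. The face is sprung: pushed, it gives in +y by 6 mm at most, 1 N per mm, and is then solid. Let go, it pushes back, but friction keeps the blank resting against it.
- guard_edge (a point): Middle of the guard's near edge, on its underside (station x = -50, y = 0, 72 mm up). The guard is a flat clear sheet 5 mm thick over station y = 0 to 200, x = -125 to +50 mm, open beneath towards -y and -x. The blank's home has its trailing end 6 to 28 mm in past this edge: upright fingers cannot follow, fingers tilted 35 to 45 degrees with the tips leading in +y can.
- offcut: Smaller beech block, 90 x 60 x 36 mm, not the work. Origin: centre of the underside.
- glue: White plastic glue bottle, 56 mm across, 130 mm tall, behind the fence. Origin: centre of the underside.
- tin: Steel tin, 72 mm across, 75 mm tall, behind the fence. Origin: centre of the underside.
- tape: Tape measure, 70 x 70 x 36 mm, lying flat on the robot's side of the guard. Origin: centre of the underside.
- screwdriver: Screwdriver lying on the bench near the left side, about 200 mm long along its x.
- hammer: Hammer lying on the bench near the right side, about 260 mm long along its x.
- mug: White mug, 80 mm across, 90 mm tall. Origin: centre of the underside.
There are look-alikes about, which are no part of the job. Leave any green or red look-alike of the blank alone.

How it is judged (in metres and radians):
At the end, for the whole second after the job is handed in: The blank lies flat and at rest, its long edge flush along the fence (gap at its middle under 3 mm, parallel within 2 degrees), and its end touches the stop's rubber face (pressing it with at least 0.3 N) (contact force between stop_bracket and blank above 0.3 N and x of blank in the frame of station above -0.053 m and angle between the y axis of blank and the y axis of station, either way round below 0.035 rad and angle between blank's own z axis and vertical below 0.03 rad and linear speed of blank below 0.01 m/s).
It fails at once if the blank rams the end stop (more than 15 N) (contact force between stop_bracket and blank above 15 N).
It fails at once if the blank is tipped or lifted off the bench (angle between blank's own z axis and vertical above 0.2 rad or height (world z) of blank above 0.015 m).
It fails at once if another loose thing is shoved aside (more than 30 mm) (distance of any of offcut, glue, tin, tape, screwdriver, hammer, mug from where it was at the start of the episode above 0.03 m).
It also fails if it takes over 53 s, if anything falls off the work surface, if the arm or the gripper's body presses on something with over 40 N, if the wrist force passes 120 N, or if a joint passes its speed limit or range.

ROBOT

A 6-joint arm with a two-finger parallel gripper is mounted at the origin on the work surface. World frame = base frame: x ahead of the robot, y to its left, z up, the work surface at z = 0. Lengths are in mm, angles in rad, forces in N, time in s.
With the tool pointing down it reaches from about 300 to 775 mm from the base axis. Payload 14.6 kg.
Tool frame: the origin (TCP) lies at the very end of the fingers, on their centre line; the grasp point (between the pads) lies 19 mm behind it; z points along the fingers, y is the line along which they close (so a half turn about z gives the same grasp; the last joint's range is limited). The gripper opens to 94 mm and grips with 3 to 60 N. Pads are 16 mm wide; open, the fingers measure 119 mm over their backs; the gripper's body (75 mm by 177 mm) begins 78 mm behind the grasp point.
Start: joints at [1.094, 0.3, 1.521, -0, 1.321, -0.067], TCP at [219.131, 504.451, 205.446] pointing down, gripper open.
Joint ranges: [-3.03, 3.03], [-0.79, 2.21], [0.23, 2.52], [-1.04, 4.18], [0, 3.07], [-2.55, 2.55]. Speed limits (rad/s): [2.22, 2.22, 2.57, 3.14, 3.14, 3.14].

INTERFACE

Orientations are given as [roll, pitch, yaw] about the fixed x, y, z axes, in that order (R = Rz(yaw) Ry(pitch) Rx(roll)).
In Python, from cell import manip, eyes, ticket gives the robot as it stands. The module is installed in compiled form; this text tells all that it offers.
- The arm moves only by the tool arm_command, never from a script. Its argument "plan" is a list of rows, each a list of 5 numbers: the opening, from -1 (shut) to 1 (fully open), then the shift along the tool's x, y, z in m, then the turn about the tool's z in rad. In form: [[jaw, dx, dy, dz, roll], ...]. A call has 1 to 20 rows; each row shifts and turns the commanded pose from where the row before left it, along the tool's axes as they then stand; what a row does not reach is not made up. A row lasts 1/8 s, in which the tool goes at most 62.5 mm and 10.7 degrees, less where a joint would pass 70% of its speed; a pose out of reach is approached as far as the arm can. A call is refused whole if a number of a shift passes 0.0625 or a number of a turn 0.188, either way. A call with a gripper value outside its range is refused whole. The fingers move at their own pace and stop on an object; "newtons" is the grip in N (left out, the last holds). Time passes only in rows, so rows that do not move let the fingers close. It gives the time, the measured TCP pose, the force, the opening and the grip force at its end, in the units of the state.
- manip.read_state(): the state, without advancing time (a new reading comes with each control period).
- eyes.camera(name): name is "side" or "top" or "wrist"; returns a dict with "img" (420x560x3 uint8, blue, green, red), "z_map" (420x560 float32, mm along the optical axis (not along the pixel's ray), 0 where there is no reading), "fx", "fy", "cx", "cy" (pixels), "dist" ([k1, k2, p1, p2, k3] as OpenCV has them; the pictures are not rectified), "eye" and "orientation" of the camera in the world. Camera axes: x right, y down, z forward; pixel columns grow to the right and rows downward; lengths in mm; the calibration is good to about 2 mm. A picture is of the moment at which its call begins.
- ticket.sign_off(): hands the job in; it is judged then, once.
The state is a dict: "clock": time; "joints": joint angles; "qd": joint speeds; "effort": joint torques, N m; "eef_pos": TCP position; "eef_rot": TCP orientation; "wrist_force": force on the tool from outside, world axes, zero at the start; "moment": the same for the moment, N m; "finger_gap": finger opening in mm; "finger_force": force on a finger pad.
Only numpy, scipy, OpenCV 4.12 (cv2) and the standard library are available. Lean on these libraries where they do the work, as an engineer would, in place of code of your own. Each camera call takes 0.05 s, during which the arm holds its last target. There are 200 camera calls.

## Working session

There is one attempt and no reset: what is moved stays moved. The work goes in short steps, Python scripts to look and compute and a tool call to move; the robot and the scene stay as the last step left them, time stands still between calls to the robot, and variables do not carry over. Pictures are saved under pics/ and viewed, at most 10 in all, crops included, and the job is handed in when it is done.

Besides the shell and the picture viewer there is one more tool, called by a JSON object that holds its "api" and its "payload", one argument or row to a line. arm_command: Moves the arm, as the interface text tells. Its arguments: {"type":"object","properties":{"plan":{"type":"array"},"newtons":{"type":"number"}},"required":["plan"]}

```bash
mkdir -p pics; cat > h.py <<'E'
import numpy as np, cv2
from cell import manip, eyes, ticket
def cam(n):
    c=eyes.camera(n); np.save(f'pics/{n}.npy',c,allow_pickle=True); return c
def load(n): return np.load(f'pics/{n}.npy',allow_pickle=True).item()
E
python3 - <<'E'
from h import *
for n in("top","side"):
    c=cam(n); cv2.imwrite(f'pics/{n}1.png',c['img']); print(n,c['eye'],c['orientation'],c['fx'],c['fy'],c['cx'],c['cy'],c['dist'])
print(manip.read_state())
E
```

```text
top [ 441.38585725  -37.86266751 1331.82865233] [-3.08202918  0.0098596  -1.5868985 ] 410.5597876603853 410.5597876603853 282.0298370835008 213.2919200114153 [-0.04080162  0.          0.          0.          0.        ]
side [-347.17424902 -949.87104537 1341.86389369] [-2.36025968 -0.01488222 -0.76334938] 521.0078168356831 521.0078168356831 284.97241016706243 208.72406336117862 [-0.06175441  0.          0.          0.          0.        ]
{'clock': 0.1, 'joints': array([ 1.09441371e+00,  3.00415702e-01,  1.52149927e+00, -3.18472961e-05,
        1.32071898e+00, -6.66167188e-02]), 'qd': array([ 0.00093955, -0.00213592, -0.00352146,  0.00027228, -0.00036853,
        0.00123677]), 'effort': array([ 1.97765985e-03, -5.32641506e+01, -3.53281760e+01,  7.09506590e-02,
        2.34438863e-02, -5.54932228e-05]), 'eef_pos': array([219.02850475, 504.25158844, 204.95132963]), 'eef_rot': array([-3.14055161e+00, -3.85367612e-05,  2.73183463e+00]), 'wrist_force': array([0.1468282 , 1.03842553, 0.81048382]), 'moment': array([ 0.01982558, -0.0468325 , -0.08641151]), 'finger_force': 0.0, 'finger_gap': 94.22238114173648}
```

View pics/top1.png

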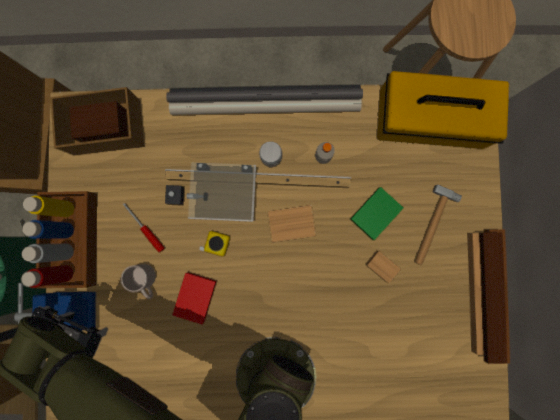

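View pics/side1.png

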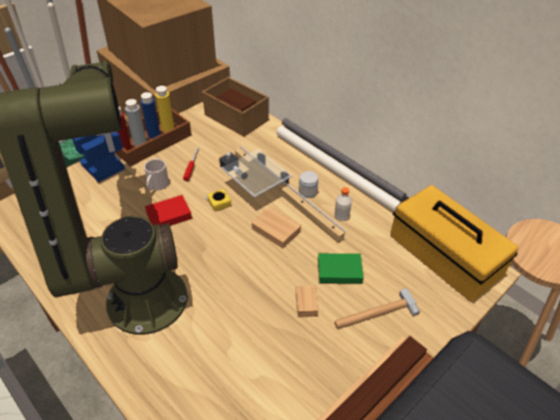

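Top picture: the possible blanks are beech (292,223), beech (383,266), green (377,213) and red (195,297). The beech block at (292,223) is the larger beech one, so it is the work. The fence runs from (165,173) to (350,183), the guard is around (223,192) and the stop block is at (174,195).

```bash
python3 - <<'E'
from h import *
c=load('top'); im=c['img'][155:255,160:360]; cv2.imwrite('pics/crop1.png',cv2.resize(im,(800,400),interpolation=cv2.INTER_CUBIC))
z=c['z_map']
for p in [(292,223),(174,195),(223,192),(205,196),(300,181),(270,250)]: print(p,z[p[1],p[0]])
E
```

```text
(292, 223) 1295.4724
(174, 195) 1285.0093
(223, 192) 1265.2775
(205, 196) 1259.8297
(300, 181) 1298.0721
(270, 250) 1327.2098
```

View pics/crop1.png

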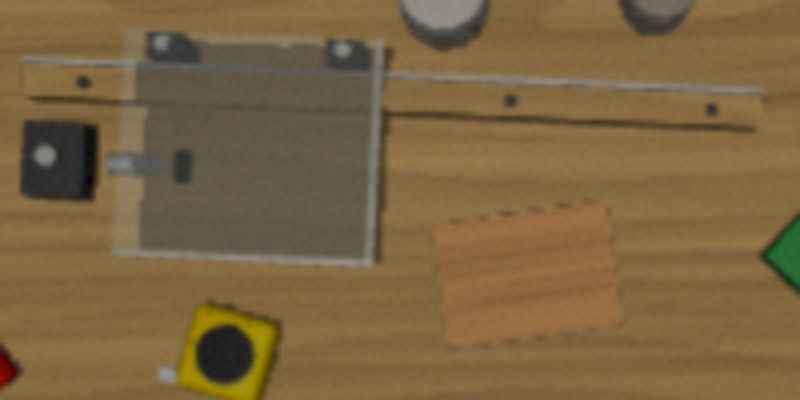

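The crop shows the plain beech work at (433,228),(605,203),(621,323),(451,347). The fence's near top edge runs (387,112)–(755,127), the guard's near edge (384,40)–(373,263), and the rubber face's front is at about (191,166).

```bash
cat >> h.py <<'E'
from scipy.spatial.transform import Rotation as Ro
def px2w(c,uv,z):
    K=np.array([[c['fx'],0,c['cx']],[0,c['fy'],c['cy']],[0,0,1]])
    p=cv2.undistortPoints(np.array(uv,float).reshape(-1,1,2),K,np.array(c['dist']))[:,0]
    d=Ro.from_euler('xyz',c['orientation']).apply(np.c_[p,np.ones(len(p))])
    e=np.array(c['eye']); t=(z-e[2])/d[:,2]; return e+t[:,None]*d
def crop(a,o=(160,155),s=4): return (np.array(a,float)+.5)/s-.5+np.array(o)
E
python3 - <<'E'
from h import *
np.set_printoptions(precision=1,suppress=True)
c=load('top')
b=px2w(c,crop([(433,228),(605,203),(621,323),(451,347)]),36); print('blank',b,b.mean(0),[np.linalg.norm(b[i]-b[(i+1)%4]) for i in range(4)])
for i,j in((1,0),(2,3)):
    d=b[j]-b[i]; print(np.degrees(np.arctan2(d[1],d[0])))
f=px2w(c,crop([(387,112),(755,127),(762,90),(22,59),(27,97)]),40);print('fence',f)
d=f[0]-f[1];print(np.degrees(np.arctan2(d[1],d[0])));d=f[3]-f[2];print(np.degrees(np.arctan2(d[1],d[0])))
print('guard',px2w(c,crop([(384,40),(373,263),(114,253)]),75))
print('stop',px2w(c,crop([(191,166)]),25), px2w(c,crop([(191,166)]),34))
print('stopblock near face top edge',px2w(c,crop([(78,124),(76,197),(22,196),(22,122)]),45))
print('tape',px2w(c,crop([(200,303),(280,322),(262,400)]),36))
E
```

```text
blank [[ 524.9   18.4   36. ]
 [ 542.4 -118.    36. ]
 [ 447.4 -128.7   36. ]
 [ 430.7    5.5   36. ]] [486.4 -55.7  36. ] [np.float64(137.48592140391474), np.float64(95.58409425973714), np.float64(135.22819747093297), np.float64(95.01931568478662)]
97.32867404784353
97.0932709650141
fence [[ 617.3   53.4   40. ]
 [ 600.4 -237.6   40. ]
 [ 629.8 -243.9   40. ]
 [ 665.3  344.7   40. ]
 [ 634.7  340.6   40. ]]
86.67037168337484
86.54414537384547
guard [[668.7  52.6  75. ]
 [496.3  63.1  75. ]
 [507.2 262.6  75. ]]
stop [[578.7 212.3  25. ]] [[577.7 210.6  34. ]]
stopblock near face top edge [[611.6 298.3  45. ]
 [553.6 299.9  45. ]
 [555.1 342.9  45. ]
 [614.  343.1  45. ]]
tape [[468.5 203.6  36. ]
 [452.6 140.3  36. ]
 [391.4 155.1  36. ]]
```

{"api": "arm_command", "payload": {
  "plan": [
    [1, 0, 0, 0, -0.1755],
    [1, 0, 0, 0, -0.1755],
    [1, -0.0175, -0.04525, 0, 0],
    [1, -0.0175, -0.04525, 0, 0],
    [1, -0.0175, -0.04525, 0, 0],
    [1, -0.0175, -0.04525, 0, 0],
    [1, -0.0175, -0.04525, 0, 0],
    [1, -0.0175, -0.04525, 0, 0],
    [1, -0.0175, -0.04525, 0, 0],
    [1, -0.0175, -0.04525, 0, 0],
    [1, -0.0175, -0.04525, 0, 0],
    [1, -0.0175, -0.04525, 0, 0],
    [1, -0.0175, -0.04525, 0, 0],
    [1, -0.0175, -0.04525, 0, 0],
    [1, 0, 0, 0, 0]
  ]
}}

```text
clock: 1.98
eef_pos: [397.0, -52.1, 205.0]
eef_rot: [-3.142, -0.001, 3.079]
wrist_force: [0.6, 0.6, 0.9]
finger_gap: 93.7
finger_force: 0.0
```

{"api": "arm_command", "payload": {
  "plan": [
    [1, 0, 0, 0.05, 0],
    [1, 0, 0, 0.05, 0],
    [1, 0, 0, 0.05, 0],
    [1, 0, 0, 0.041, 0],
    [1, 0, 0, 0, 0],
    [1, -0.012, 0, 0, 0],
    [1, -0.012, 0, 0, 0],
    [1, -0.01, 0, 0, 0],
    [1, -0.01, 0, 0, 0],
    [1, -0.01, 0, 0, 0],
    [1, -0.01, 0, 0, 0],
    [1, -0.01, 0, 0, 0],
    [1, -0.01, 0, 0, 0],
    [1, -0.008, 0, 0, 0],
    [1, 0, 0, 0, 0]
  ]
}}

```text
clock: 3.85
eef_pos: [489.4, -55.4, 14.4]
eef_rot: [-3.142, 0.001, 3.083]
wrist_force: [0.2, 0.4, 0.3]
finger_gap: 94.0
finger_force: 0.0
```

```bash
cat >> h.py <<'E'
O=np.array([618.,55.]);ux=np.array([.9982,-.0593]);uy=np.array([.0593,.9982])
def st(p): d=np.atleast_2d(p)[:,:2]-O; return np.c_[d@ux,d@uy]
E
python3 - <<'E'
from h import *
s=manip.read_state(); print(st(s['eef_pos']),s['eef_pos'],s['wrist_force'],s['joints'])
E
```

```text
[[-121.86155538 -117.8078376 ]] [489.36146484 -55.37825332  14.396583  ] [0.15710224 0.42412151 0.29331506] [-1.87094545e-01  4.30663319e-01  1.84669108e+00  5.74100448e-05
  8.63447538e-01 -1.69926971e+00]
```

{"api": "arm_command", "payload": {
  "plan": [
    [1, -0.003, 0, 0, 0],
    [1, -0.003, 0, 0, 0],
    [1, -0.003, 0, 0, 0],
    [1, -0.002, 0, 0, 0]
  ]
}}

```text
clock: 4.35
eef_pos: [499.8, -56.0, 14.4]
eef_rot: [3.142, -0.0, 3.083]
wrist_force: [-1.3, 0.0, 0.2]
finger_gap: 93.8
finger_force: 0.8
```

{"api": "arm_command", "payload": {
  "plan": [
    [1, -0.001, 0, 0, 0],
    [1, -0.001, 0, 0, 0]
  ]
}}

```text
clock: 4.6
eef_pos: [501.7, -56.1, 14.4]
eef_rot: [3.142, -0.0, 3.083]
wrist_force: [-1.0, 0.7, -1.4]
finger_gap: 94.3
finger_force: 0.7
```

{"api": "arm_command", "payload": {
  "plan": [
    [1, -0.001, 0, 0, 0]
  ]
}}

```text
clock: 4.72
eef_pos: [502.7, -56.2, 14.4]
eef_rot: [-3.142, 0.0, 3.083]
wrist_force: [-1.3, 0.4, -0.8]
finger_gap: 94.2
finger_force: 0.7
```

{"api": "arm_command", "payload": {
  "plan": [
    [1, -0.001, 0, 0, 0],
    [1, -0.001, 0, 0, 0]
  ]
}}

```text
clock: 4.97
eef_pos: [504.7, -56.3, 14.4]
eef_rot: [-3.142, -0.0, 3.083]
wrist_force: [-1.5, -0.2, -1.2]
finger_gap: 93.9
finger_force: 0.6
```

{"api": "arm_command", "payload": {
  "plan": [
    [1, -0.001, 0, 0, 0],
    [1, -0.001, 0, 0, 0]
  ]
}}

```text
clock: 5.22
eef_pos: [505.0, -56.2, 14.5]
eef_rot: [3.141, -0.004, 3.083]
wrist_force: [-20.3, 1.9, 15.2]
finger_gap: 93.8
finger_force: 10.1
```

```bash
python3 - <<'E'
from h import *
c=cam('top'); cv2.imwrite('pics/crop2.png',cv2.resize(c['img'][155:255,160:360],(800,400),interpolation=cv2.INTER_CUBIC)); print(manip.read_state()['wrist_force'])
E
```

```text
[-16.04108411   0.64916239  11.2787982 ]
```

View pics/crop2.png

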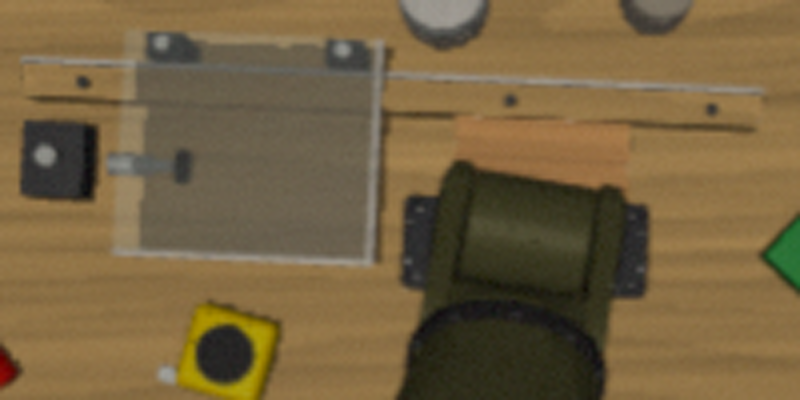

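The blank's long edge, (458,118)–(629,125), lies along the fence. Next I retreat and test whether reaching past the arm's limit can tilt the tool, with the tips leading in +y.

{"api": "arm_command", "payload": {
  "plan": [
    [1, 0.025, 0, 0, 0],
    [1, 0.025, 0, 0, 0],
    [1, 0, 0, -0.06, 0],
    [1, 0, 0, -0.06, 0],
    [1, 0, 0, -0.06, 0],
    [1, 0, 0, -0.056, 0],
    [1, 0, 0, 0, 0]
  ]
}}

```text
clock: 6.15
eef_pos: [458.3, -53.7, 254.6]
eef_rot: [-3.141, 0.008, 3.083]
wrist_force: [-0.3, 0.1, -0.6]
finger_gap: 94.2
finger_force: 0.0
```

{"api": "arm_command", "payload": {
  "plan": [
    [1, 0.0286, 0.0391, 0, 0],
    [1, 0.0286, 0.0391, 0, 0],
    [1, 0.0286, 0.0391, 0, 0],
    [1, 0.0286, 0.0391, 0, 0],
    [1, 0.0286, 0.0391, 0, 0],
    [1, 0.0286, 0.0391, 0, 0],
    [1, 0.0286, 0.0391, 0, 0],
    [1, 0.0286, 0.0391, 0, 0],
    [1, 0.0286, 0.0391, 0, 0],
    [1, 0.0286, 0.0391, 0, 0],
    [1, 0.0286, 0.0391, 0, 0],
    [1, 0.0286, 0.0391, 0, 0],
    [1, 0.0286, 0.0391, 0, 0],
    [1, 0.0286, 0.0391, 0, 0],
    [1, 0.0286, 0.0391, 0, 0],
    [1, 0.0286, 0.0391, 0, 0],
    [1, 0, 0, 0, 0]
  ]
}}

```text
clock: 8.28
eef_pos: [35.0, 599.1, 247.9]
eef_rot: [-3.139, -0.0, 3.085]
wrist_force: [-0.1, -0.4, -0.4]
finger_gap: 94.0
finger_force: 0.0
```

{"api": "arm_command", "payload": {
  "plan": [
    [1, 0, 0.05, 0, 0],
    [1, 0, 0.05, 0, 0],
    [1, 0, 0.05, 0, 0],
    [1, 0, 0.05, 0, 0],
    [1, 0, 0.05, 0, 0],
    [1, 0, 0.05, 0, 0]
  ]
}}

```text
clock: 9.02
eef_pos: [51.0, 824.1, 231.5]
eef_rot: [3.105, 0.0, 3.082]
wrist_force: [0.2, -2.1, 1.7]
finger_gap: 94.2
finger_force: 0.0
```

```bash
python3 - <<'E'
from h import *
s=manip.read_state(); print(st(s['eef_pos']),s)
E
```

```text
[[-611.60422749  734.05023758]] {'clock': 9.025, 'joints': array([ 1.46412377e+00,  1.07149276e+00,  2.34521954e-01,  1.69691463e-03,
        1.79942272e+00, -4.68488557e-02]), 'qd': array([ 0.00792373,  0.16091212, -0.01067927,  0.01109596, -0.28697267,
        0.00893814]), 'effort': array([ 2.16207169e-01, -8.74025488e+01, -4.75885928e+01,  4.74685896e-02,
        1.73425108e+00, -1.16968289e-02]), 'eef_pos': array([ 50.98032454, 824.05881019, 231.49069478]), 'eef_rot': array([3.10540006e+00, 5.68780580e-05, 3.08218240e+00]), 'wrist_force': array([ 0.17182104, -2.06921112,  1.68627712]), 'moment': array([-0.10197446, -0.00111407,  0.04861404]), 'finger_force': 0.0, 'finger_gap': 94.22510707947434}
```

{"api": "arm_command", "payload": {
  "plan": [
    [1, 0, 0.06, 0, 0],
    [1, 0, 0.06, 0, 0],
    [1, 0, 0.06, 0, 0],
    [1, 0, 0.06, 0, 0],
    [1, 0, 0.06, 0, 0],
    [1, 0, 0.06, 0, 0]
  ]
}}

```text
clock: 9.78
eef_pos: [54.4, 894.5, 191.4]
eef_rot: [2.895, 0.0, 3.082]
wrist_force: [-0.5, 0.5, 0.4]
finger_gap: 94.1
finger_force: 0.0
```

{"api": "arm_command", "payload": {
  "plan": [
    [1, 0, 0.05, -0.03, 0],
    [1, 0, 0.05, -0.03, 0],
    [1, 0, 0.05, -0.03, 0],
    [1, 0, 0.05, -0.03, 0],
    [1, 0, 0.05, -0.03, 0],
    [1, 0, 0.05, -0.03, 0]
  ]
}}

```text
clock: 10.52
eef_pos: [52.8, 882.5, 362.3]
eef_rot: [2.711, 0.001, 3.083]
wrist_force: [-0.8, 0.3, 0.0]
finger_gap: 93.9
finger_force: 0.0
```

{"api": "arm_command", "payload": {
  "plan": [
    [1, 0, 0.06, 0, 0],
    [1, 0, 0.06, 0, 0],
    [1, 0, 0.06, 0, 0],
    [1, 0, 0.06, 0, 0],
    [1, 0, 0.06, 0, 0]
  ]
}}

```text
clock: 11.15
eef_pos: [54.8, 921.2, 391.8]
eef_rot: [2.533, 0.001, 3.083]
wrist_force: [0.8, 0.4, -0.7]
finger_gap: 93.9
finger_force: 0.0
```

{"api": "arm_command", "payload": {
  "plan": [
    [1, 0, 0.06, 0, 0],
    [1, 0, 0.06, 0, 0],
    [1, 0, 0.06, 0, 0],
    [1, 0, 0, 0, 0]
  ]
}}

```text
clock: 11.65
eef_pos: [55.4, 932.3, 430.7]
eef_rot: [2.428, 0.001, 3.083]
wrist_force: [-0.1, -0.0, 0.3]
finger_gap: 94.1
finger_force: 0.0
```

```bash
python3 - <<'E'
from h import *
c=load('top'); print('blank ends', st(px2w(c,crop([(458,118),(629,125)]),36)))
s=manip.read_state(); print(st(s['eef_pos']),s['joints'],s['eef_rot'])
R=Ro.from_euler('xyz',s['eef_rot']).as_matrix()
for a in (0,90,-90):
    print(a,(R@Ro.from_euler('z',a,degrees=True).as_matrix()).round(3).tolist())
E
```

```text
blank ends [[  -2.47754549  -57.96344088]
 [  -2.34603835 -193.77877205]]
[[-613.62720377  842.3182491 ]] [ 1.46323462  0.9017804   0.23505959  0.03236676  1.29235057 -0.046195  ] [2.42849225e+00 8.48547650e-04 3.08259266e+00]
0 [[-0.998, 0.044, 0.039], [0.059, 0.755, 0.653], [-0.001, 0.654, -0.756]]
90 [[0.044, 0.998, 0.039], [0.755, -0.059, 0.653], [0.654, 0.001, -0.756]]
-90 [[-0.044, -0.998, 0.039], [-0.755, 0.059, 0.653], [-0.654, -0.001, -0.756]]
```

{"api": "arm_command", "payload": {
  "plan": [
    [0.05, 0, 0, 0, 0.1745],
    [0.05, 0, 0, 0, 0.1745],
    [0.05, 0, 0, 0, 0.1745],
    [0.05, 0, 0, 0, 0.1745],
    [0.05, 0, 0, 0, 0.1745],
    [0.05, 0, 0, 0, 0.1745],
    [0.05, 0, 0, 0, 0.1745],
    [0.05, 0, 0, 0, 0.1745],
    [0.05, 0, 0, 0, 0.1745],
    [0.05, -0.0383, 0.0213, -0.0205, 0],
    [0.05, -0.0383, 0.0213, -0.0205, 0],
    [0.05, -0.0383, 0.0213, -0.0205, 0],
    [0.05, -0.0383, 0.0213, -0.0205, 0],
    [0.05, -0.0383, 0.0213, -0.0205, 0],
    [0.05, -0.0383, 0.0213, -0.0205, 0],
    [0.05, -0.0383, 0.0213, -0.0205, 0],
    [0.05, -0.0383, 0.0213, -0.0205, 0],
    [0.05, 0, 0, 0, 0]
  ]
}}

```text
clock: 13.9
eef_pos: [197.0, 611.6, 361.6]
eef_rot: [3.14, -0.71, 1.512]
wrist_force: [0.4, 0.9, 0.3]
finger_gap: 49.2
finger_force: 0.0
```

```bash
cat >> h.py <<'E'
def to(x,y,z):
    s=manip.read_state(); p=s['eef_pos']; R=Ro.from_euler('xyz',s['eef_rot']).as_matrix()
    w=np.r_[O+x*ux+y*uy,z]-p
    print('st',st(p).round(1),p[2].round(1),'joints',s['joints'].round(2),'gap',round(s['finger_gap'],1),'F',s['wrist_force'].round(1)); print('tool z',R[:,2].round(3),'tool y',R[:,1].round(3),'uy in tool',(R.T@np.r_[uy,0]).round(4)); print('tool delta',(R.T@w).round(1), np.linalg.norm(w).round(1))
E
python3 -c "
from h import *
to(-58,-260,180)"
```

```text
st [[-453.2  530.7]] 361.6 joints [1.09 0.07 1.58 0.36 0.86 1.  ] gap 49.2 F [0.4 0.9 0.3]
tool z [ 0.04   0.651 -0.758] tool y [ 0.998 -0.059  0.001] uy in tool [ 7.582e-01 -2.000e-04  6.519e-01]
tool delta [-718.2  395.2 -377.4] 902.4
```

{"api": "arm_command", "payload": {
  "plan": [
    [0.05, -0.04, 0.022, -0.021, 0],
    [0.05, -0.04, 0.022, -0.021, 0],
    [0.05, -0.04, 0.022, -0.021, 0],
    [0.05, -0.04, 0.022, -0.021, 0],
    [0.05, -0.04, 0.022, -0.021, 0],
    [0.05, -0.04, 0.022, -0.021, 0],
    [0.05, -0.04, 0.022, -0.021, 0],
    [0.05, -0.04, 0.022, -0.021, 0],
    [0.05, -0.04, 0.022, -0.021, 0],
    [0.05, -0.04, 0.022, -0.021, 0],
    [0.05, -0.04, 0.022, -0.021, 0],
    [0.05, -0.04, 0.022, -0.021, 0],
    [0.05, -0.04, 0.022, -0.021, 0],
    [0.05, -0.04, 0.022, -0.021, 0],
    [0.05, -0.04, 0.022, -0.021, 0],
    [0.05, -0.04, 0.022, -0.021, 0],
    [0.05, -0.04, 0.022, -0.021, 0],
    [0.05, -0.04, 0.022, -0.021, 0],
    [0.05, 0, 0, 0, 0]
  ]
}}

```text
clock: 16.27
eef_pos: [546.8, -201.9, 176.7]
eef_rot: [-3.139, -0.711, 1.51]
wrist_force: [-0.8, 1.1, -0.6]
finger_gap: 49.4
finger_force: 0.0
```

```bash
python3 -c "
from h import *
to(-58,-225,14)"
```

```text
st [[ -55.8 -260.7]] 176.7 joints [-0.67  0.62  1.28  0.57  1.68 -0.68] gap 49.4 F [-0.8  1.1 -0.6]
tool z [ 0.037  0.652 -0.758] tool y [ 0.998 -0.059 -0.002] uy in tool [7.575e-01 4.000e-04 6.527e-01]
tool delta [-79.2  -1.9 146.6] 166.6
```

{"api": "arm_command", "payload": {
  "plan": [
    [0.05, -0.0158, -0.0004, 0.0293, 0],
    [0.05, -0.0158, -0.0004, 0.0293, 0],
    [0.05, -0.0158, -0.0004, 0.0293, 0],
    [0.05, -0.0158, -0.0004, 0.0293, 0],
    [0.05, -0.0158, -0.0004, 0.0293, 0],
    [0.05, 0, 0, 0, 0]
  ]
}}

```text
clock: 17.02
eef_pos: [545.7, -162.6, 15.2]
eef_rot: [-3.139, -0.712, 1.513]
wrist_force: [-0.3, 0.2, 0.2]
finger_gap: 49.5
finger_force: 0.0
```

```bash
python3 - <<'E'
from h import *
to(-58,-205,14)
a=cam('top')['img'][155:255,190:390]; b=cam('side')['img'][140:290,190:390]
cv2.imwrite('pics/c3.png',np.vstack([cv2.resize(a,(480,240),interpolation=3),cv2.resize(b,(480,360),interpolation=3)]))
E
```

```text
st [[ -59.3 -221.5]] 15.2 joints [-0.62  0.79  1.43  0.59  1.4  -0.81] gap 49.5 F [-0.3  0.2  0.2]
tool z [ 0.035  0.653 -0.757] tool y [ 0.998 -0.056 -0.002] uy in tool [0.757  0.0037 0.6534]
tool delta [11.7  1.3 11.7] 16.6
```

View pics/c3.png

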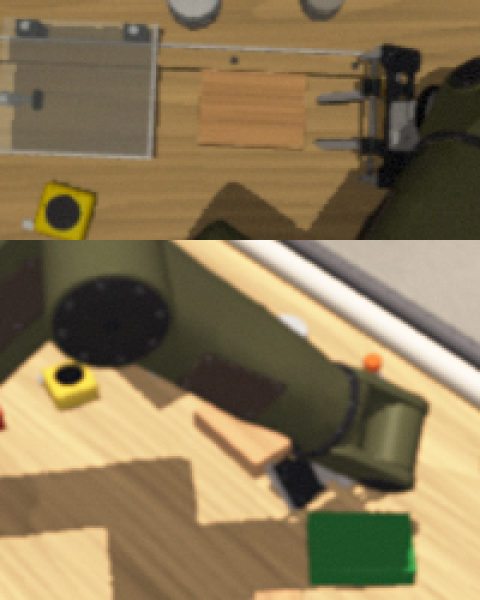

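The two tilted fingertips, at (318,98) and (318,145), sit just behind the trailing end at (305,110), square to it. I now push along the fence.

{"api": "arm_command", "payload": {
  "plan": [
    [0.05, 0.0065, 0, 0.0056, 0],
    [0.05, 0.0065, 0, 0.0056, 0],
    [0.05, 0.0065, 0, 0.0056, 0],
    [0.05, 0.0065, 0, 0.0056, 0],
    [0.05, 0.0085, 0, 0.0073, 0],
    [0.05, 0.0085, 0, 0.0073, 0],
    [0.05, 0.0085, 0, 0.0073, 0],
    [0.05, 0.0085, 0, 0.0073, 0]
  ]
}}

```text
clock: 18.12
eef_pos: [550.9, -84.6, 16.5]
eef_rot: [3.14, -0.71, 1.515]
wrist_force: [-0.7, -2.4, 1.8]
finger_gap: 49.5
finger_force: 1.5
```

```bash
python3 -c "
from h import *
to(-59,-20,14)"
```

```text
st [[ -58.7 -143.3]] 16.5 joints [-0.51  0.72  1.54  0.65  1.3  -0.77] gap 49.5 F [-0.7 -2.4  1.8]
tool z [ 0.038  0.651 -0.758] tool y [ 0.998 -0.057  0.001] uy in tool [0.758  0.0022 0.6521]
tool delta [91.8 -0.1 82.3] 123.3
```

{"api": "arm_command", "payload": {
  "plan": [
    [0.05, 0.0083, 0, 0.0075, 0],
    [0.05, 0.0083, 0, 0.0075, 0],
    [0.05, 0.0083, 0, 0.0075, 0],
    [0.05, 0.0083, 0, 0.0075, 0],
    [0.05, 0.0083, 0, 0.0075, 0],
    [0.05, 0.0083, 0, 0.0075, 0],
    [0.05, 0.0083, 0, 0.0075, 0],
    [0.05, 0.0083, 0, 0.0074, 0],
    [0.05, 0.0083, 0, 0.0073, 0],
    [0.05, 0.006, 0, 0.005, 0],
    [0.05, 0.004, 0, 0.0035, 0]
  ]
}}

```text
clock: 19.5
eef_pos: [557.4, 28.5, 14.3]
eef_rot: [3.14, -0.71, 1.515]
wrist_force: [0.3, -2.6, 0.4]
finger_gap: 49.7
finger_force: 1.3
```

```bash
python3 - <<'E'
from h import *
to(-59,0,14)
a=cam('top')['img'][160:240,165:295]
cv2.imwrite('pics/c4.png',cv2.resize(a,(780,480),interpolation=3))
E
```

```text
st [[-59. -30.]] 14.3 joints [-0.33  0.67  1.64  0.75  1.17 -0.7 ] gap 49.7 F [ 0.3 -2.6  0.4]
tool z [ 0.038  0.651 -0.758] tool y [ 0.998 -0.057  0.001] uy in tool [0.758  0.0024 0.6521]
tool delta [22.5  0.  19.8] 30.0
```

View pics/c4.png

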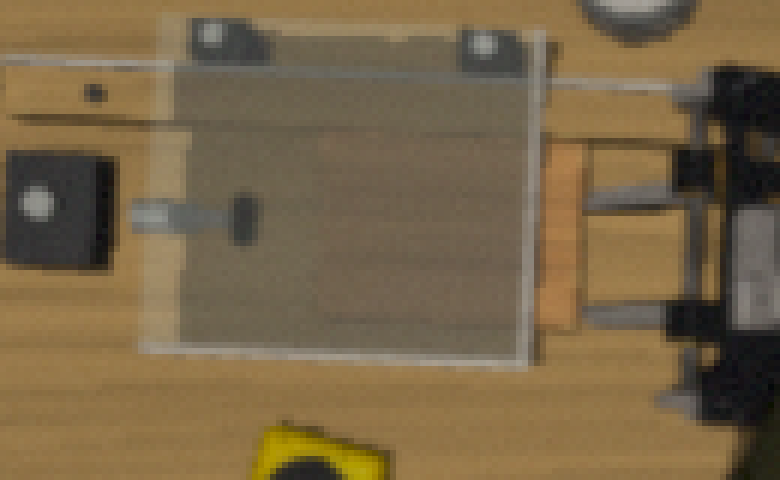

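The leading end is at about column 316 and the rubber face at about 259, so roughly 31–39 mm remains. I advance 22 mm, then creep by force.

{"api": "arm_command", "payload": {
  "plan": [
    [0.05, 0.0034, 0, 0.0029, 0],
    [0.05, 0.0034, 0, 0.0029, 0],
    [0.05, 0.0034, 0, 0.0029, 0],
    [0.05, 0.0034, 0, 0.0029, 0],
    [0.05, 0.0031, 0, 0.0026, 0]
  ]
}}

```text
clock: 20.18
eef_pos: [558.6, 50.2, 14.5]
eef_rot: [3.14, -0.71, 1.515]
wrist_force: [-0.4, -1.3, 0.6]
finger_gap: 49.3
finger_force: 0.9
```

{"api": "arm_command", "payload": {
  "plan": [
    [0.05, 0.0008, 0, 0.0007, 0],
    [0.05, 0.0008, 0, 0.0007, 0],
    [0.05, 0.0008, 0, 0.0007, 0]
  ]
}}

```text
clock: 20.55
eef_pos: [558.9, 53.0, 14.5]
eef_rot: [3.14, -0.71, 1.514]
wrist_force: [0.2, -1.1, -0.4]
finger_gap: 49.6
finger_force: 0.9
```

{"api": "arm_command", "payload": {
  "plan": [
    [0.05, 0.0008, 0, 0.0007, 0],
    [0.05, 0.0008, 0, 0.0007, 0]
  ]
}}

```text
clock: 20.8
eef_pos: [559.0, 55.2, 14.5]
eef_rot: [3.14, -0.71, 1.515]
wrist_force: [-0.2, -2.2, -0.9]
finger_gap: 49.5
finger_force: 0.9
```

{"api": "arm_command", "payload": {
  "plan": [
    [0.05, 0.0008, 0, 0.0007, 0],
    [0.05, 0.0008, 0, 0.0007, 0]
  ]
}}

```text
clock: 21.05
eef_pos: [559.1, 57.4, 14.5]
eef_rot: [3.14, -0.71, 1.515]
wrist_force: [-0.2, -1.6, 0.1]
finger_gap: 49.5
finger_force: 0.9
```

{"api": "arm_command", "payload": {
  "plan": [
    [0.05, 0.0008, 0, 0.0007, 0],
    [0.05, 0.0008, 0, 0.0007, 0]
  ]
}}

```text
clock: 21.3
eef_pos: [559.2, 59.5, 14.5]
eef_rot: [3.14, -0.71, 1.515]
wrist_force: [-0.5, -2.3, 0.3]
finger_gap: 49.4
finger_force: 1.0
```

{"api": "arm_command", "payload": {
  "plan": [
    [0.05, 0.0008, 0, 0.0007, 0],
    [0.05, 0.0008, 0, 0.0007, 0]
  ]
}}

```text
clock: 21.55
eef_pos: [559.4, 61.6, 14.5]
eef_rot: [3.14, -0.71, 1.515]
wrist_force: [-0.1, -1.0, 0.4]
finger_gap: 49.4
finger_force: 1.0
```

{"api": "arm_command", "payload": {
  "plan": [
    [0.05, 0.0008, 0, 0.0007, 0]
  ]
}}

```text
clock: 21.68
eef_pos: [559.4, 62.7, 14.4]
eef_rot: [3.14, -0.71, 1.515]
wrist_force: [0.8, -2.2, 0.3]
finger_gap: 49.5
finger_force: 1.0
```

{"api": "arm_command", "payload": {
  "plan": [
    [0.05, 0.0008, 0, 0.0007, 0],
    [0.05, 0.0008, 0, 0.0007, 0]
  ]
}}

```text
clock: 21.92
eef_pos: [559.6, 64.8, 14.4]
eef_rot: [3.14, -0.71, 1.515]
wrist_force: [-0.9, -2.4, 0.5]
finger_gap: 49.3
finger_force: 1.0
```

{"api": "arm_command", "payload": {
  "plan": [
    [0.05, 0.0008, 0, 0.0007, 0],
    [0.05, 0, 0, 0, 0]
  ]
}}

```text
clock: 22.18
eef_pos: [559.6, 65.9, 14.4]
eef_rot: [3.14, -0.71, 1.515]
wrist_force: [-0.5, -1.7, 0.6]
finger_gap: 49.4
finger_force: 1.0
```

{"api": "arm_command", "payload": {
  "plan": [
    [0.05, 0.0008, 0, 0.0007, 0]
  ]
}}

```text
clock: 22.3
eef_pos: [559.7, 66.8, 14.4]
eef_rot: [3.14, -0.71, 1.514]
wrist_force: [0.2, -3.3, 0.7]
finger_gap: 49.7
finger_force: 1.8
```

The pad force has risen from 1.0 to 1.8, so the blank has met the stop. I add about 2 mm.

{"api": "arm_command", "payload": {
  "plan": [
    [0.05, 0.0008, 0, 0.0007, 0]
  ]
}}

```text
clock: 22.42
eef_pos: [559.8, 67.8, 14.4]
eef_rot: [3.14, -0.71, 1.515]
wrist_force: [-1.2, -4.5, 1.1]
finger_gap: 49.3
finger_force: 2.3
```

{"api": "arm_command", "payload": {
  "plan": [
    [0.05, 0.0005, 0, 0.0004, 0],
    [0.05, 0, 0, 0, 0]
  ]
}}

```text
clock: 22.68
eef_pos: [559.8, 68.5, 14.4]
eef_rot: [3.14, -0.71, 1.515]
wrist_force: [-0.6, -4.4, 0.8]
finger_gap: 49.3
finger_force: 2.4
```

{"api": "arm_command", "payload": {
  "plan": [
    [0.05, -0.0008, 0, -0.0007, 0],
    [0.05, -0.0008, 0, -0.0007, 0],
    [0.05, -0.0008, 0, -0.0007, 0],
    [0.05, -0.0008, 0, -0.0007, 0],
    [0.05, -0.004, 0, -0.0034, 0],
    [0.05, -0.015, 0, -0.013, 0],
    [0.05, -0.02, 0, -0.017, 0],
    [0.05, -0.02, 0, -0.017, 0],
    [0.05, 0, 0, 0, 0]
  ]
}}

```text
clock: 23.8
eef_pos: [555.2, -15.5, 14.1]
eef_rot: [3.14, -0.71, 1.512]
wrist_force: [0.2, -0.4, -0.0]
finger_gap: 49.7
finger_force: 0.0
```

```bash
python3 - <<'E'
from h import *
s=manip.read_state(); print(st(s['eef_pos']),s['wrist_force'],s['clock'])
a=cam('top')['img'][160:240,165:295]
cv2.imwrite('pics/c5.png',cv2.resize(a,(780,480),interpolation=3))
E
```

```text
[[-58.54695581 -74.08793573]] [ 0.1713662  -0.43124534 -0.03101729] 23.8
```

View pics/c5.png

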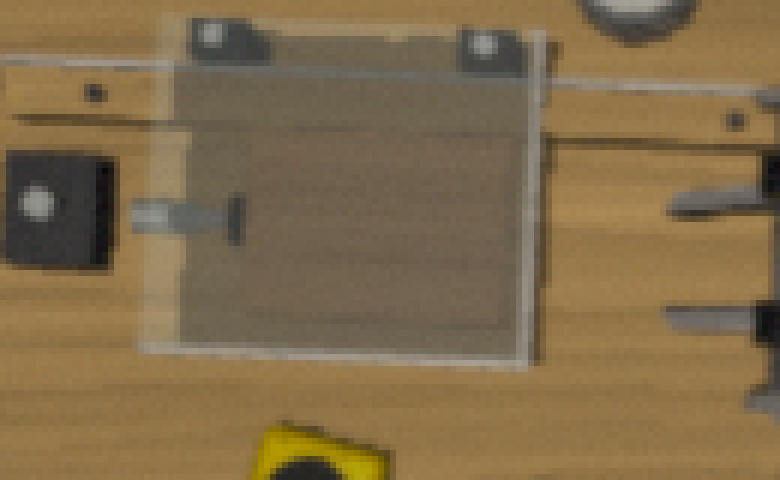

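```bash
python3 - <<'E'
from h import *
c=load('top'); g=cv2.resize(c['img'][160:240,165:295],(780,480),interpolation=3)
print('upper/lower',st(px2w(c,crop([(260,131),(500,137),(250,319),(500,328)],(165,160),6),36)).round(1))
cv2.imwrite('pics/c6.png',cv2.convertScaleAbs(cv2.resize(c['img'][172:220,198:256],(754,600),interpolation=cv2.INTER_CUBIC),alpha=2.2,beta=-60))
E
```

```text
upper/lower [[  -2.5  153.4]
 [  -0.5   25.6]
 [-102.7  153.2]
 [-101.8   20.7]]
```

View pics/c6.png

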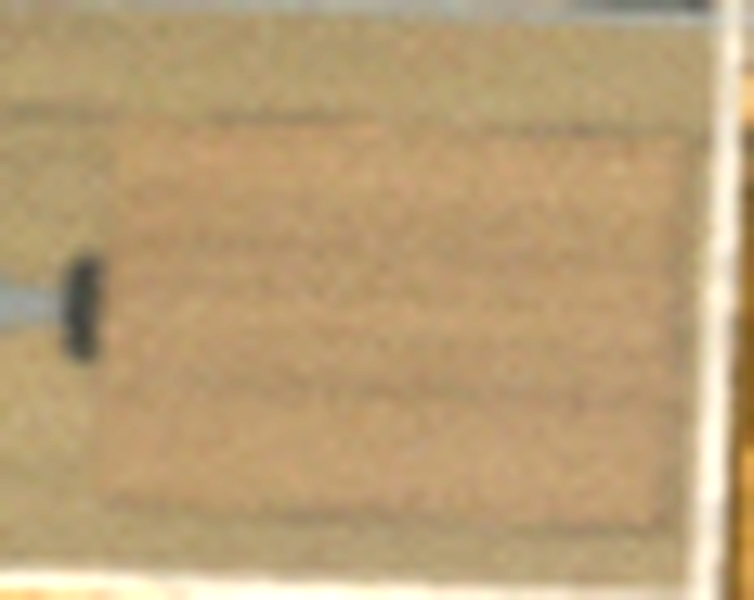

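The blank's end meets the rubber face at (98,305). Its long edge, (120,120)–(670,133), coincides with the fence line and is parallel to it within about half a degree. I'm handing it in.

```bash
python3 -c "
from h import *
print(ticket.sign_off())"
```

```text
the job is handed in; nothing more can be done
None
```

I handed the job in at about 24 s: in the pictures the larger beech blank lies flush along the fence with its end against the stop, which I estimate took 2–3 N from the finger forces (no verdict came back).

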